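Square a pile of brass backplates and clamp it for banding

ROBOT

A 6-joint arm with a two-finger parallel gripper is mounted at the origin on the work surface. World frame = base frame: x ahead of the robot, y to its left, z up, the work surface at z = 0. Lengths are in m, angles in degrees, forces in N, time in s.
With the tool pointing down it reaches from about 0.4 to 0.825 m from the base axis. Payload 7 kg.
Tool frame: the origin (TCP) lies at the centre of the arm's flange, where the gripper is bolted on; the fingertips stand 178 mm ahead of it and the grasp point (between the pads) lies 159 mm ahead of it; z points along the fingers, y is the line along which they close (so a half turn about z gives the same grasp; the last joint's range is limited). The gripper opens to 88 mm and grips with 3 to 60 N. Pads are 19 mm wide; open, the fingers measure 130 mm over their backs; the gripper's body (78 mm by 193 mm) begins 47 mm behind the grasp point.
Start: joints at [-60.728, 20.546, 0.682, 0, -70.136, -16.507], TCP at [0.149, -0.658, 0.405] pointing down, gripper open.
Joint ranges: [-176.03, 176.03], [-82.01, 121.73], [-58.28, 71.71], [-173.87, 95.51], [-174.79, -0.11], [-173.66, 173.66]. Speed limits (degrees/s): [136.94, 136.94, 172.46, 180, 180, 180].

INTERFACE

Orientations are given as [roll, pitch, yaw] about the fixed x, y, z axes, in that order (R = Rz(yaw) Ry(pitch) Rx(roll)).
In Python, from plant import telemetry, snapshot, workorder, nets gives the robot as it stands.
- The arm moves only by the shell command python3 -m creep 'ROWS'. ROWS is JSON, a list that holds one entry, the list of rows, each a list of 5 numbers: the shift along the tool's x, y, z normalised to -1 to 1, where 1 is 0.2 m, then the turn about the tool's z normalised to -1 to 1, where 1 is pi/2 rad, then the opening, from 0 (shut) to 1 (fully open). In form: [[[x, y, z, spin, hand], ...]]. A call has 1 to 8 rows; each row shifts and turns the commanded pose from where the row before left it, along the tool's axes as they then stand; what a row does not reach is not made up. A row lasts 1/12 s, in which the tool goes at most 41.7 mm and 7.16 degrees, less where a joint would pass 70% of its speed; a pose out of reach is approached as far as the arm can. A call with a number of a shift or a turn outside -1 to 1 is refused whole. A call with a gripper value outside its range is refused whole. The fingers move at their own pace and stop on an object; the grip force is fixed at half the most. Time passes only in rows, so rows that do not move let the fingers close. It gives the time, the measured TCP pose, the force, the opening and the grip force at its end, in the units of the state.
- telemetry.get_obs(): the state, without advancing time (a new reading comes with each control period).
- snapshot(name): name is "side" or "top" or "wrist"; returns a dict with "frame" (420x560x3 uint8, red, green, blue), "fx", "fy", "cx", "cy" (pixels), "rvec" (rotation vector, rad) and "tvec" (3), from world to camera coordinates, as OpenCV has them; the wrist camera has in their place "mount" (4x4, takes a point from camera to tool coordinates, whose origin is the TCP and whose axes are the flange's). Camera axes: x right, y down, z forward; pixel columns grow to the right and rows downward; lengths in m; the calibration is good to about 2 mm. A picture is of the moment at which its call begins: read the wrist's pose just before it. There is no depth.
- workorder.close_job(): hands the job in; it is judged then, once.
Trained networks look in a picture, given as the dict that the camera call returned (one of the last four; its "shot" number tells which), for a name from the list of things; names that differ only in an ending like _2 or _b are one class to them, and where a whole thing is asked for, a point or a joint stands for the part that bears it (a point fixed in the world has none). Each returns a list of dicts, best first, with "confidence" (0 to 1); they miss things now and then, are a little off and sometimes report something else, mostly with a low value. They report only what shows in the picture. A call takes as long as a camera call. They do not tell look-alikes from the thing itself.
- nets.find_in(picture, query): "uv" ([column, row] in pixels, amid what is visible of it).
- nets.masks_of(picture, query): "region" (420x560 bool, what is visible of it) and "uv" ([column, row] in pixels, amid what is visible of it).
- nets.landmark_of(picture, query): "uv" ([column, row] in pixels: a listed point, or the origin of a listed thing).
The state is a dict: "clock": time; "joint_pos": joint angles; "qvel": joint speeds; "tau": joint torques, N m; "tool_pos": TCP position; "orientation": TCP orientation; "force": force on the tool from outside, world axes, zero at the start; "moment": the same for the moment, N m; "opening": finger opening in m; "gripper_force": force on a finger pad.
Only numpy, scipy, OpenCV 4.12 (cv2) and the standard library are available. Lean on these libraries where they do the work, as an engineer would, in place of code of your own. Each camera call takes 0.05 s, during which the arm holds its last target. There are 200 camera calls.

TASK

Make the three brass backplates into one square pile on the toggle clamp's rest: lay the two loose ones, one after the other, on the plate already lying there, all edges lined up, setting them down rather than dropping them. Then bring the red handle all the way down until it locks, so that the rubber pad holds the pile ready for banding. Leave the other returned goods where they lie.

Things in the scene. Friction and masses are not known exactly. Their poses are not given: they have to be found in the camera images.
- plate_1: Brass door-handle backplate, flat bar 110 x 42 x 8 mm, 0.3 kg, dark round spindle hole in the middle, a screw hole near each end. Bottom of the pile: it already lies on the clamp's rest, a little off centre and askew, which is fine. Origin: middle of the underside; x along the length, y across the width, z up. The same either way round and either face up.
- plate_2: A second backplate, like plate_1 in size, look and axes, lying flat and loose on the bench. It and plate_3 may be stacked in either order.
- plate_3: A third backplate, like plate_1 in size, look and axes, lying flat and loose on the bench.
- clamp: Chrome toggle clamp and its rest on an aluminium plate, fixed to the bench. Origin: on the bench under the rest's middle; x level from the rest to the bracket and handle, z up. Aluminium plate: x -67 to 138 mm, 64 wide, 5 thick. Rest: black rubber, 118 x 52. Bracket: x 64 to 126, 67 high, 56 wide at the foot, 32 above. All its moving parts stay near the plane y = 0.
- rest_top (a point): Middle of the top of the black rest, 10 mm above the bench, where the pile lies; axes as clamp. A pile of three plates reaches 34 mm above the bench.
- clamp_bar (a joint): Turn of the chrome clamping bar (12 mm thick, 10 mm wide) that carries the pad: 0 swung up just past upright, its end 150 mm above the bench over the bracket and the pad clear of the rest; about 1.68 rad clamped on three plates, level over the rest, 59 mm above the bench. A link drives it from the handle.
- clamp_hinge (a point): Hinge axis of the red handle, 98 mm from the rest's middle along the clamp's x and 24 mm above the bench; the axis is along the clamp's y and does not move.
- clamp_grip (a point): Point on the centre line of the red handle grip, a round bar 17 mm thick, from 45 mm before to 37 mm beyond it. It moves on an arc of 108.7 mm radius about clamp_hinge in the clamp's x-z plane: up, 43 mm out from the hinge along x and 124 mm above the bench; fully down, 106 mm out and 47 mm above the bench. The bar tilts 52 degrees above level when up, 3 below when down.
- clamp_handle (a joint): Turn of the red handle: 0 fully up (clamp open, as it starts), growing as it is brought down, 0.953 rad at its lower stop. Dead centre is at 0.903 rad: beyond it the clamp locks and stays shut by itself. It takes 1 to 2 N at the grip, and 3 to 5 N from 0.7 rad on with three plates. Past 0.3 rad the bar's weight may carry it on, until the pad rests on the pile, not locked.
- clamp_pad: Round black rubber pad, 26 mm across, 9 mm thick, on the end of the clamping bar; origin: middle of its pressing face, z from that face back to the bar. Handle down, it sits over the rest's middle and presses on a pile of three plates with about 9 N; it does not reach a lower pile.
- phone: Bystander: black smartphone with a cracked screen, 72 x 148 x 8 mm, lying screen up; origin: middle of the underside, y along its length.
- door_handle: Bystander: brass lever door handle standing on its round 52 mm rose, 59 mm high; origin: middle of the rose's underside; the lever runs 112 mm out along its y.
- nozzle: Bystander: pink plastic hair dryer nozzle standing on its 52 mm round collar, 71 mm high, 72 mm wide along its y at the top; origin: middle of its underside.
- knob: Bystander: walnut drawer knob, 36 mm across, 31 mm high, standing on its foot; origin: middle of its underside.
Things that resemble listed ones, but are neither listed nor needed, are in the scene too. Leave any green look-alike of the plate_2 alone.

How it is judged (in metres and radians):
On the way:
1. both loose plates lie squarely on the one on the rest, let go, with the clamp still open (x of plate_2 in the frame of plate_1 between -0.004 and 0.004 m and y of plate_2 in the frame of plate_1 between -0.004 and 0.004 m and angle between the x axis of each of plate_2, plate_3 and the x axis of plate_1, either way round below 0.07 rad and angle between each of plate_2, plate_3, plate_1's own z axis and vertical below 0.04 rad and x of plate_3 in the frame of plate_1 between -0.004 and 0.004 m and y of plate_3 in the frame of plate_1 between -0.004 and 0.004 m and horizontal distance between plate_1 and rest_top below 0.018 m and z of plate_1 in the frame of rest_top between -0.002 and 0.002 m and ((z of plate_2 in the frame of plate_1 between 0.006 and 0.01 m and z of plate_3 in the frame of plate_1 between 0.014 and 0.018 m) or (z of plate_3 in the frame of plate_1 between 0.006 and 0.01 m and z of plate_2 in the frame of plate_1 between 0.014 and 0.018 m)) and contact force between the fingers and plate_1 below 0.1 N and contact force between the fingers and plate_2 below 0.1 N and contact force between the fingers and plate_3 below 0.1 N and linear speed of each of plate_1, plate_2, plate_3 below 0.01 m/s and value of joint clamp_handle below 0.45 rad), for 0.2 s.
At the end, for the whole second after the job is handed in: plate_1 flat on the rest, within 18 mm of its middle; the other two flat on it as layers 2 and 3, either order, each centred on it within 4 mm along and across and within 0.07 rad in yaw; handle beyond 0.915 rad; pad pressing the top plate with over 5 N; plates at rest (x of plate_2 in the frame of plate_1 between -0.004 and 0.004 m and y of plate_2 in the frame of plate_1 between -0.004 and 0.004 m and angle between the x axis of each of plate_2, plate_3 and the x axis of plate_1, either way round below 0.07 rad and angle between each of plate_2, plate_3, plate_1's own z axis and vertical below 0.04 rad and x of plate_3 in the frame of plate_1 between -0.004 and 0.004 m and y of plate_3 in the frame of plate_1 between -0.004 and 0.004 m and horizontal distance between plate_1 and rest_top below 0.018 m and z of plate_1 in the frame of rest_top between -0.002 and 0.002 m and ((z of plate_2 in the frame of plate_1 between 0.006 and 0.01 m and z of plate_3 in the frame of plate_1 between 0.014 and 0.018 m and contact force between clamp_pad and plate_3 above 5 N) or (z of plate_3 in the frame of plate_1 between 0.006 and 0.01 m and z of plate_2 in the frame of plate_1 between 0.014 and 0.018 m and contact force between clamp_pad and plate_2 above 5 N)) and value of joint clamp_handle above 0.915 rad and linear speed of each of plate_1, plate_2, plate_3 below 0.01 m/s); the robot touches nothing.
It fails at once if the phone is moved by more than 25 mm (distance of phone from where it was at the start of the episode above 0.025 m).
It fails at once if the door handle is moved by more than 25 mm (distance of door_handle from where it was at the start of the episode above 0.025 m).
It fails at once if the hair dryer nozzle is moved by more than 25 mm (distance of nozzle from where it was at the start of the episode above 0.025 m).
It fails at once if the drawer knob is moved by more than 25 mm (distance of knob from where it was at the start of the episode above 0.025 m).
It fails at once if a backplate is dropped or flung: faster than 0.5 m/s with no finger touching it ((linear speed of plate_1 above 0.5 m/s and contact force between the fingers and plate_1 below 0.05 N) or (linear speed of plate_2 above 0.5 m/s and contact force between the fingers and plate_2 below 0.05 N) or (linear speed of plate_3 above 0.5 m/s and contact force between the fingers and plate_3 below 0.05 N)).
It also fails if it takes over 51 s, if anything falls off the work surface, if the arm or the gripper's body presses on something with over 40 N, if the wrist force passes 120 N, or if a joint passes its speed limit or range.

## Working session

There is one attempt and no reset: what is moved stays moved. The work goes in short steps, Python scripts to look and compute and a shell command to move; the robot and the scene stay as the last step left them, time stands still between calls to the robot, and variables do not carry over. Pictures are saved under pics/ and viewed, at most 10 in all, crops included, and the job is handed in when it is done.

```bash
mkdir -p pics; ls; cat > h.py <<'E'
import numpy as np, cv2
from scipy.spatial.transform import Rotation as R
from plant import telemetry, snapshot, workorder, nets
def cam(s, obs=None):
    K=np.array([[s['fx'],0,s['cx']],[0,s['fy'],s['cy']],[0,0,1]])
    if 'mount' in s:
        T=np.eye(4);T[:3,:3]=R.from_euler('xyz',obs['orientation'],degrees=True).as_matrix();T[:3,3]=obs['tool_pos']
        T=np.linalg.inv(T@np.array(s['mount']));return K,T[:3,:3],T[:3,3]
    return K,R.from_rotvec(np.ravel(s['rvec'])).as_matrix(),np.ravel(s['tvec'])
def onz(c,uv,z):
    K,Rm,t=c;d=Rm.T@np.linalg.solve(K,[*uv,1]);o=-Rm.T@t;return o+d*(z-o[2])/d[2]
def proj(c,p):
    K,Rm,t=c;q=K@(Rm@np.asarray(p,float)+t);return q[:2]/q[2]
def tri(cs,uvs):
    A=[];b=[]
    for c,uv in zip(cs,uvs):
        K,Rm,t=c;d=Rm.T@np.linalg.solve(K,[*uv,1]);d/=np.linalg.norm(d);P=np.eye(3)-np.outer(d,d);A.append(P);b.append(P@(-Rm.T@t))
    return np.linalg.lstsq(np.vstack(A),np.hstack(b),rcond=None)[0]
def save(n,im): cv2.imwrite('pics/'+n+'.png',im[:,:,::-1])
E
cat > a.py <<'E'
from h import *
o=telemetry.get_obs();print(o)
S={n:snapshot(n) for n in('top','side')}
save('both',cv2.resize(np.vstack([S['top']['frame'],S['side']['frame']]),(400,600)) if 0 else S['top']['frame'])
save('side',S['side']['frame'])
for n,s in S.items():
    c=cam(s);print(n,'cam at',-c[1].T@c[2],s['fx'])
    for q in('plate_2','clamp','phone','door_handle','nozzle','knob'):
        for r in nets.masks_of(s,q):
            print(q,np.round(r['uv']),round(r['confidence'],2),r['region'].sum(),np.round(onz(c,r['uv'],.008),3))
    for q in('rest_top','clamp_hinge','clamp_grip','clamp_pad'):
        print(q,[(np.round(r['uv'],1),round(r['confidence'],2)) for r in nets.landmark_of(s,q)])
E
python3 a.py
```

```text
pics
{'clock': 0.0, 'joint_pos': array([-6.07281286e+01,  2.05902399e+01,  6.31148384e-01, -2.04007894e-02,
       -7.01356651e+01, -1.65051134e+01]), 'qvel': array([ 0.0057979 ,  0.05564858, -0.04187464,  0.03524771,  0.07309727,
       -0.01858839]), 'tau': array([-2.35414765e-03, -5.82719207e+01,  2.93051201e+01,  6.99707866e+00,
        7.05183222e-03, -1.63949671e-04]), 'tool_pos': array([ 0.14908949, -0.65810901,  0.4037151 ]), 'orientation': array([ 1.79903699e+02, -8.53543266e-03, -1.67240183e+02]), 'force': array([-0.17670281, -0.05427054, -0.27522917]), 'moment': array([ 0.00844797,  0.04599486, -0.01533297]), 'gripper_force': 0.0, 'opening': 0.08755587303878347}
top cam at [3.76470118e-01 6.41284351e-04 9.20446068e-01] 398.16482630247776
plate_2 [426. 290.] 0.91 960 [ 0.429 -0.334  0.008]
plate_2 [286. 239.] 0.83 865 [ 0.511 -0.012  0.008]
plate_2 [371. 167.] 0.7 781 [ 0.706 -0.199  0.008]
plate_2 [399. 218.] 0.65 897 [ 0.588 -0.269  0.008]
clamp [250. 248.] 0.82 1806 [0.483 0.068 0.008]
clamp [244. 242.] 0.59 261 [0.496 0.084 0.008]
phone [128. 261.] 0.74 1998 [0.425 0.34
[... 572 characters left out ...]
6.] 0.83 388 [ 0.709 -0.204  0.008]
plate_2 [356. 172.] 0.73 408 [ 0.432 -0.323  0.008]
plate_2 [289. 234.] 0.71 287 [ 0.525 -0.017  0.008]
clamp [288. 260.] 0.9 1393 [0.499 0.064 0.008]
phone [268. 371.] 0.96 2564 [0.436 0.349 0.008]
phone [291. 257.] 0.45 1442 [0.496 0.053 0.008]
door_handle [222. 217.] 0.65 471 [ 0.714 -0.018  0.008]
nozzle [194. 264.] 0.8 664 [0.703 0.156 0.008]
nozzle [336. 240.] 0.45 172 [ 0.411 -0.039  0.008]
knob [335. 243.] 0.57 135 [ 0.408 -0.029  0.008]
knob [292. 250.] 0.37 159 [0.499 0.032 0.008]
rest_top [(array([287.1, 237.4]), 0.76)]
clamp_hinge [(array([293.7, 260.6]), 0.94)]
clamp_grip [(array([292.6, 246.4]), 0.6)]
clamp_pad [(array([293.9, 213.9]), 0.68)]
```

View pics/both.png

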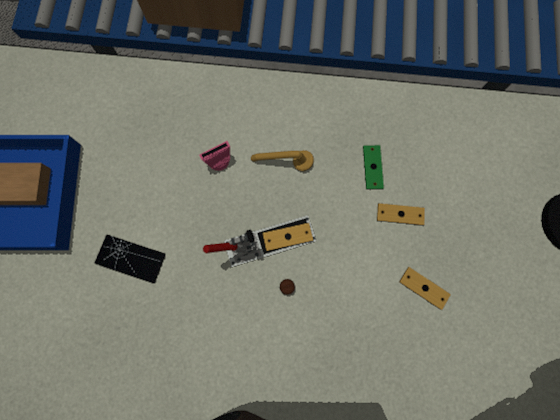

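View pics/side.png

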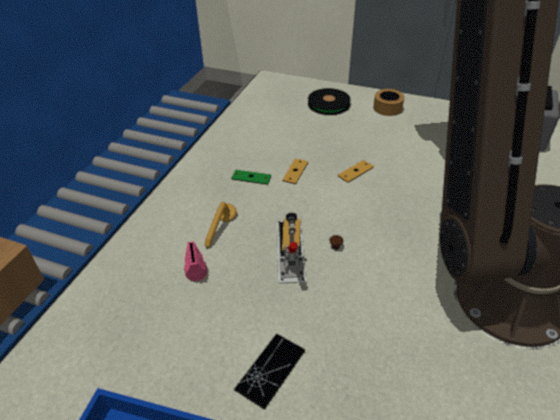

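Top view: three brass candidates, at (288,236), which lies on the rest (plate_1), and at (401,214) and (425,288), loose (plate_2 and plate_3). The one at (373,167) is the green look-alike, to be left alone. The bar is up near (250,245) and the red handle is at (210,248). The side view agrees. I'll measure next, with one crop to confirm.

```bash
cat >> h.py <<'E'
def plan(xyz,yaw=None,o=None):
    "whole shift in present tool axes (units of 0.2 m), then spin (units of 90 deg)"
    o=o or telemetry.get_obs();Rm=R.from_euler('xyz',o['orientation'],degrees=True).as_matrix()
    d=Rm.T@(np.asarray(xyz)-o['tool_pos'])/.2
    s=None
    if yaw is not None: s=-(((yaw-o['orientation'][2])+90)%180-90)/90
    print('clock %.2f'%o['clock'],'tcp',np.round(o['tool_pos'],4),np.round(o['orientation'],2),'shift',np.round(d,3),'rows>=',np.round(np.linalg.norm(d)/.208,1),'spin',s and round(s,4))
def plates(s,c,z,sat=True):
    "brass rectangles at top height z: centre, long-axis yaw, sizes, by colour within the net's regions"
    out=[]
    for r in nets.masks_of(s,'plate_2'):
        m=r['region'].astype(np.uint8)
        hsv=cv2.cvtColor(s['frame'],cv2.COLOR_RGB2HSV);mm=m>0
        hue=np.median(hsv[...,0][mm])
        cn=max(cv2.findContours(m,cv2.RETR_EXTERNAL,cv2.CHAIN_APPROX_NONE)[0],key=len)[:,0,:]
        w=np.array([onz(c,p,z)[:2] for p in cn])*1000
        (ce,sz,a)=cv2.minAreaRect(w.astype(np.float32))
        if sz[0]<sz[1]: a+=90
        out.append(dict(uv=r['uv'],c=np.array(ce)/1000,yaw=(a+90)%180-90,sz=sorted(sz),hue=hue,conf=r['confidence'],region=r['region']))
    return out
E
python3 - <<'E'
from h import *
o=telemetry.get_obs();T=snapshot('top');S=snapshot('side');W=snapshot('wrist');print(np.round(W['mount'],3),W['fx'],W['cx'],W['cy'])
ct,cs=cam(T),cam(S)
for n,s,c in(('t',T,ct),('s',S,cs)):
    for p in plates(s,c,.008): print(n,np.round(p['uv']),np.round(p['c'],4),round(p['yaw'],1),np.round(p['sz']),'hue',p['hue'])
for n,a,b in(('A',[401,214],[295,172]),('B',[425,288],[356,172])):
    g=lambda s,uv:min(nets.find_in(s,'plate_2'),key=lambda r:np.hypot(*(np.array(r['uv'])-uv)))['uv']
    print(n,tri([ct,cs],[g(T,a),g(S,b)]))
for q in('rest_top','clamp_hinge','clamp_grip','clamp_pad'):
    print(q,np.round(tri([ct,cs],[nets.landmark_of(T,q)[0]['uv'],nets.landmark_of(S,q)[0]['uv']]),3))
save('crop1',cv2.resize(T['frame'][130:320,200:460],(780,570),interpolation=cv2.INTER_CUBIC))
plan([.5,-.3,.45])
E
```

```text
[[-0.    -0.969 -0.247  0.066]
 [ 1.    -0.     0.    -0.   ]
 [-0.    -0.247  0.969  0.019]
 [ 0.     0.     0.     1.   ]] 305.15136273078747 281.224132873402 204.99143451552703
t [400. 214.] [ 0.5971 -0.2727] -89.3 [ 43. 110.] hue 19.0
t [426. 292.] [ 0.4305 -0.333 ] 61.8 [ 45. 111.] hue 20.0
t [289. 236.] [ 0.5173 -0.015 ] -71.3 [ 44. 112.] hue 19.0
t [372. 167.] [ 0.7062 -0.2025] 6.0 [ 41. 109.] hue 66.0
s [352. 172.] [ 0.4352 -0.3272] 61.4 [ 50. 114.] hue 20.0
s [297. 170.] [ 0.5999 -0.2701] 89.4 [ 42. 116.] hue 20.0
s [286. 234.] [ 0.5355 -0.0159] -69.9 [15. 85.] hue 20.0
s [195. 265.] [0.7106 0.1453] -52.5 [ 48. 129.] hue 171.0
s [249. 178.] [ 0.7106 -0.197 ] 7.4 [ 52. 115.] hue 66.0
A [ 0.60152966 -0.27660606 -0.0071253 ]
B [ 0.43445421 -0.34053961 -0.00273177]
rest_top [ 0.676 -0.378 -0.399]
clamp_hinge [0.48  0.085 0.028]
clamp_grip [0.466 0.124 0.117]Traceback (most recent call last):
  File "<stdin>", line 10, in <module>
IndexError: list index out of range
```

```bash
python3 - <<'E'
from h import *
T=snapshot('top')
save('crop1',cv2.resize(T['frame'][130:320,200:460],(780,570),interpolation=cv2.INTER_CUBIC))
plan([.515,-.29,.36],-180+60)
E
```

```text
clock 2.00 tcp [ 0.1491 -0.6583  0.4047] [-180.     -0.   -167.23] shift [-2.191  1.392  0.223] rows>= 12.5 spin -0.5248
```

View pics/crop1.png

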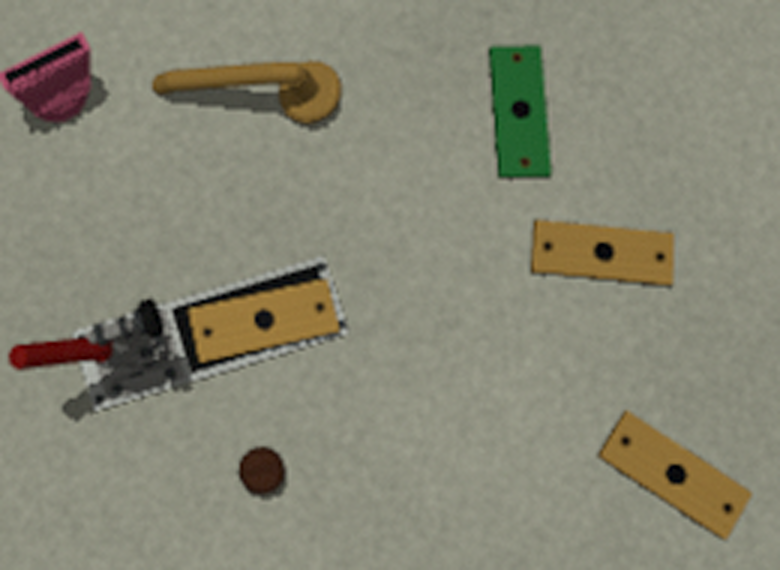

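The enlarged crop confirms it. The two plain brass bars with a dark middle hole, at full-image (401,214) and (425,288), are the loose plates. The green one is left alone.

```bash
python3 -m creep '[[[-0.157,0.1,0.016,0,1],[-0.157,0.1,0.016,0,1],[-0.157,0.1,0.016,0,1],[-0.157,0.1,0.016,0,1],[-0.157,0.1,0.016,0,1],[-0.157,0.1,0.016,0,1],[-0.157,0.1,0.016,0,1],[-0.157,0.1,0.016,0,1]]]'
python3 -m creep '[[[-0.157,0.1,0.016,0,1],[-0.157,0.1,0.016,0,1],[-0.157,0.1,0.016,0,1],[-0.157,0.1,0.016,0,1],[-0.157,0.1,0.016,0,1],[-0.157,0.1,0.016,0,1],[0,0,0,0,1],[0,0,0,0,1]]]'
cat > m.py <<'E'
from h import *
import sys
z=float(sys.argv[1]) if len(sys.argv)>1 else .008
o=telemetry.get_obs();W=snapshot('wrist');c=cam(W,o);print('clock',o['clock'],np.round(o['tool_pos'],4),np.round(o['orientation'],2),-c[1].T@c[2])
for p in plates(W,c,z):
    print(np.round(p['uv'],1),'c',np.round(p['c'],4),'yaw',round(p['yaw'],2),np.round(p['sz'],1),'hue',p['hue'],round(p['conf'],2))
for r in nets.landmark_of(W,'plate_2'): print('lm',np.round(r['uv'],1),round(r['confidence'],2),np.round(onz(c,r['uv'],z-.008),4))
save(sys.argv[2] if len(sys.argv)>2 else 'w',W['frame'])
E
python3 m.py .008 w1
```

```text
clock: 2.67
tool_pos: [0.3597, -0.4453, 0.3793]
orientation: [-180.0, 0.0, -167.2]
force: [1.1, -0.9, 0.2]
opening: 0.0877
gripper_force: 0.0
clock: 3.33
tool_pos: [0.5173, -0.2865, 0.3595]
orientation: [180.0, -0.0, -167.1]
force: [-0.4, -0.3, 0.4]
opening: 0.0876
gripper_force: 0.0
clock 3.3333 [ 0.5173 -0.2865  0.3595] [ 1.7999e+02 -3.0000e-02 -1.6705e+02] [ 0.45310953 -0.30146143  0.34031986]
[260.1 101.9] c [ 0.4344 -0.3319] yaw 61.41 [ 42.1 109.8] hue 20.0 0.97
[264.7 246.2] c [ 0.5795 -0.2755] yaw -77.08 [ 24.7 108.7] hue 21.0 0.78
lm [260.3 102.2] 0.84 [ 0.4329 -0.3287  0.    ]
lm [280.2 258.4] 0.73 [ 0.6025 -0.2683  0.    ]
```

View pics/w1.png

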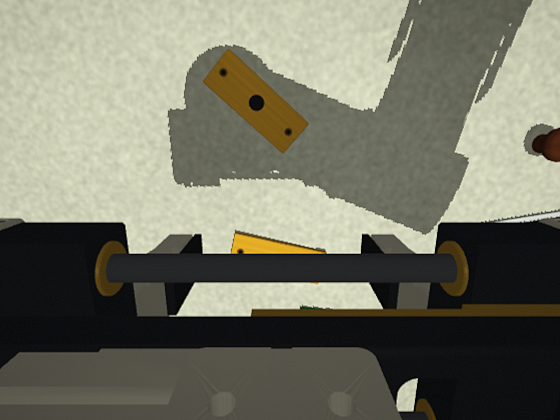

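The wrist view shows plate B whole, with its hole at (256,102). Plate A at (280,250) is half hidden by the gripper. I'll move close to B for a second view, which also gives its height.

```bash
python3 - <<'E'
from h import *
plan([.477,-.252,.28],61.4)
E
```

```text
clock 3.48 tcp [ 0.5155 -0.2885  0.36  ] [-180.     -0.   -167.25] shift [0.148 0.22  0.4  ] rows>= 2.3 spin -0.5406
```

```bash
python3 -m creep '[[[0.074,0.11,0.1,0,1],[0.074,0.11,0.1,0,1],[0,0,0.1,-0.077,1],[0,0,0.1,-0.077,1],[0,0,0,-0.077,1],[0,0,0,-0.077,1],[0,0,0,-0.077,1],[0,0,0,-0.077,1]]]'
python3 -m creep '[[[0,0,0,-0.078,1],[0,0,0,0,1],[0,0,0,0,1]]]'
cat > m2.py <<'E'
from h import *
o=telemetry.get_obs();W=snapshot('wrist');T=snapshot('top');S=snapshot('side')
c=[cam(W,o),cam(T),cam(S)];print(np.round(o['tool_pos'],4),np.round(o['orientation'],2))
g=[]
for s,k in zip((W,T,S),c):
    L=nets.landmark_of(s,'plate_2')
    r=min(L,key=lambda r:np.linalg.norm(onz(k,r['uv'],0)[:2]-[.434,-.33]));g.append(r['uv']);print(r['uv'],np.round(onz(k,r['uv'],0),4))
print('tri W+T',tri(c[:2],g[:2]),'all',tri(c,g))
for p in plates(W,c[0],.008): print(np.round(p['uv'],1),'c',np.round(p['c'],4),'yaw',round(p['yaw'],2),np.round(p['sz'],1))
# dark hole, 8 mm up
gr=cv2.cvtColor(W['frame'],cv2.COLOR_RGB2GRAY)
u0=proj(c[0],[*p['c'],.008]);print('hole guess',u0)
E
python3 m2.py
```

```text
clock: 4.15
tool_pos: [0.4765, -0.2528, 0.2801]
orientation: [-180.0, 0.0, -125.4]
force: [0.5, 0.7, 0.8]
opening: 0.0877
gripper_force: 0.0
clock: 4.4
tool_pos: [0.4768, -0.2526, 0.2802]
orientation: [-180.0, 0.0, -118.9]
force: [-0.1, 0.2, -0.1]
opening: 0.0875
gripper_force: 0.0
[ 0.4768 -0.2526  0.2802] [-1.7998e+02  1.0000e-02 -1.1895e+02]
[281.9, 96.8] [ 0.4332 -0.331   0.    ]
[426.3, 289.7] [ 0.4295 -0.3388  0.    ]
[356.1, 174.3] [ 0.4294 -0.3235  0.    ]
tri W+T [ 0.43120997 -0.33054721  0.01937977] all [ 0.43134144 -0.33564584 -0.00715823]
[138.8 223.5] c [ 0.5987 -0.3013] yaw 89.91 [45.3 53.6]
[284.5  88.7] c [ 0.4344 -0.3323] yaw 61.42 [ 41.9 109.5]
hole guess [279.82589961  95.18196115]
```

Both wrist views agree within 0.5 mm on B: centre (0.4344, -0.332), yaw 61.4. The sizes come out 42 x 110 for a top at 8 mm, so the height is right.

```bash
python3 - <<'E'
from h import *
plan([.4344,-.3321,.1805],61.4)
E
```

```text
clock 4.75 tcp [ 0.4774 -0.2517  0.2799] [-180.     0.  -118.7] shift [ 0.456 -0.004  0.497] rows>= 3.2 spin -0.0011
```

```bash
python3 -m creep '[[[0.152,-0.001,0.04,0,1],[0.152,-0.001,0.06,0,1],[0.152,-0.002,0.1,0,1],[0,0,0.12,0,1],[0,0,0.11,0,1],[0,0,0.067,0,1],[0,0,0,0,1],[0,0,0,0,1]]]'
python3 - <<'E'
from h import *
plan([.4344,-.3321,.1805],61.4)
E
```

```text
clock: 5.42
tool_pos: [0.4343, -0.3322, 0.18]
orientation: [179.9, -0.0, -118.7]
force: [0.2, -0.8, 0.2]
opening: 0.0876
gripper_force: 0.0
clock 5.42 tcp [ 0.4343 -0.3322  0.18  ] [ 1.7994e+02 -2.0000e-02 -1.1868e+02] shift [-0.001 -0.    -0.003] rows>= 0.0 spin -0.0008
```

```bash
python3 -m creep '[[[0,0,0,0,0],[0,0,0,0,0],[0,0,0,0,0],[0,0,0,0,0],[0,0,0,0,0],[0,0,0,0,0]]]'
python3 - <<'E'
from h import *
plan([.5155,-.0145,.28],-71)
E
```

```text
clock: 5.92
tool_pos: [0.4344, -0.3321, 0.1806]
orientation: [-180.0, 0.0, -118.6]
force: [-0.1, -0.3, -0.9]
opening: 0.0532
gripper_force: 0.0
clock 5.92 tcp [ 0.4344 -0.3321  0.1806] [-179.99    0.   -118.63] shift [-1.588  0.405 -0.497] rows>= 8.2 spin -0.5292
```

```bash
python3 -m creep '[[[0,0,0,0,0],[0,0,0,0,0],[0,0,0,0,0],[0,0,-0.1,0,0],[0,0,-0.2,0,0],[0,0,-0.2,-0.07,0],[0,0,-0.2,-0.07,0],[0,0,-0.2,-0.07,0]]]'
python3 -m creep '[[[0,0,-0.1,-0.07,0],[0,0,0,-0.07,0],[0,0,0,-0.07,0],[0,0,0,-0.07,0],[0,0,0,-0.038,0],[0,0,0,0,0]]]'
python3 - <<'E'
from h import *
plan([.479,.09,.38],-71)
E
```

```text
clock: 6.58
tool_pos: [0.4337, -0.3319, 0.3619]
orientation: [179.9, 0.0, -99.4]
force: [0.9, -0.6, -2.5]
opening: 0.0413
gripper_force: 30.0
clock: 7.08
tool_pos: [0.434, -0.3319, 0.38]
orientation: [180.0, 0.1, -71.0]
force: [-0.3, 0.5, -3.0]
opening: 0.0417
gripper_force: 30.0
clock 7.08 tcp [ 0.434  -0.3319  0.38  ] [ 1.7997e+02  6.0000e-02 -7.0970e+01] shift [-1.921e+00 -9.000e-01  1.000e-03] rows>= 10.2 spin 0.0003
```

```bash
python3 -m creep '[[[-0.1,-0.05,0,0,0],[-0.18,-0.085,0,0,0],[-0.18,-0.085,0,0,0],[-0.18,-0.085,0,0,0],[-0.18,-0.085,0,0,0],[-0.18,-0.085,0,0,0],[-0.18,-0.085,0,0,0],[-0.18,-0.085,0,0,0]]]'
python3 -m creep '[[[-0.18,-0.085,0,0,0],[-0.18,-0.085,0,0,0],[-0.18,-0.085,0,0,0],[-0.021,0,0,0,0],[0,0,0,0,0],[0,0,0,0,0],[0,0,0,0,0]]]'
python3 m.py .018 w2
```

```text
clock: 7.75
tool_pos: [0.4678, -0.0312, 0.3804]
orientation: [180.0, 0.0, -71.3]
force: [1.9, 0.0, -3.4]
opening: 0.0413
gripper_force: 30.0
clock: 8.33
tool_pos: [0.4801, 0.089, 0.3802]
orientation: [180.0, -0.0, -71.2]
force: [0.3, 0.1, -2.4]
opening: 0.0412
gripper_force: 30.0
clock 8.3333 [0.4801 0.089  0.3802] [ 1.7995e+02 -1.0000e-02 -7.1200e+01] [0.50159012 0.0263277  0.36098785]
[284.4 212.4] c [0.4736 0.1069] yaw -71.22 [ 93.6 121.5] hue 20.0 0.89
lm [285.5 247.9] 0.87 [0.4501 0.1609 0.01  ]
lm [278.8  83.7] 0.83 [ 0.5185 -0.0159  0.01  ]
```

View pics/w2.png

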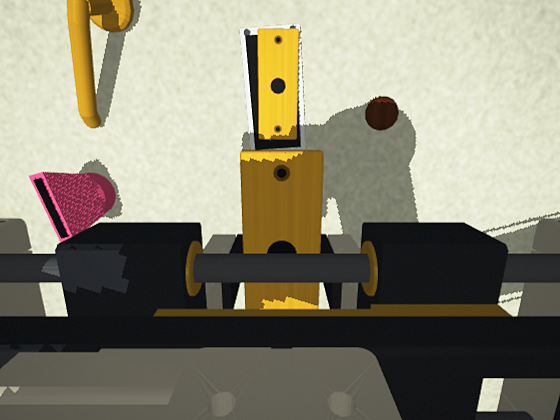

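The wrist view shows plate_1 on the rest with holes at (278,40), (278,86) and (278,129). The held plate's far end is at row ~152, with its screw hole at (281,173). I'll fit both.

```bash
cat > f.py <<'E'
from h import *
import sys
ztop=float(sys.argv[1]); held=len(sys.argv)>2 and float(sys.argv[2])   # held: tool-z of underside
o=telemetry.get_obs();W=snapshot('wrist');k=cam(W,o)
hsv=cv2.cvtColor(W['frame'],cv2.COLOR_RGB2HSV)
m=((abs(hsv[...,0].astype(int)-20)<7)&(hsv[...,1]>120)&(hsv[...,2]>50)).astype(np.uint8)
m[:,:210]=0;m[:,380:]=0
rows=np.where(m[:, 240:330].sum(1)>60)[0];end=rows.min() if held else 9999
wid=m[:,210:380].sum(1)
print('widths',[(i,int(wid[i])) for i in range(10,175,6)])
cut=int(sys.argv[3]) if held else 210
a=m.copy();a[cut:]=0
n,l,st,_=cv2.connectedComponentsWithStats(a);i=1+np.argmax(st[1:,4]);cn=max(cv2.findContours((l==i).astype(np.uint8),0,cv2.CHAIN_APPROX_NONE)[0],key=len)[:,0]
w=np.array([onz(k,p,ztop)[:2] for p in cn])*1000
ce,sz,an=cv2.minAreaRect(w.astype(np.float32));an+=90*(sz[0]<sz[1]);an=(an+90)%180-90
ce=np.array(ce)/1000
print('pile c',np.round(ce,4),'yaw',round(an,2),np.round(sz,1))
def hole(u0,r=9):
    g=cv2.cvtColor(W['frame'],cv2.COLOR_RGB2GRAY).astype(float);u,v=map(int,u0);p=g[v-r:v+r+1,u-r:u+r+1];q=np.clip(p.max()*.35-p,0,None)
    yy,xx=np.mgrid[v-r:v+r+1,u-r:u+r+1];return np.array([(q*xx).sum(),(q*yy).sum()])/q.sum()
hp=hole(proj(k,[*ce,ztop]));print('spindle hole',np.round(hp,1),np.round(onz(k,hp,ztop)[:2],4))
if held:
    # far end of the held plate in tool x: row where width jumps
    M=np.array(W['mount']);K=k[0]
    def ontool(uv,z):
        d=M[:3,:3]@np.linalg.solve(K,[*uv,1]);return M[:3,3]+d*(z-M[2,3])/d[2]
    r=next(i for i in range(cut,220) if wid[i]>70)
    for v in(r,r+12,r+40):
        xs=np.where(m[v])[0];xs=xs[(xs>215)&(xs<350)];print('row',v,xs.min(),xs.max(),np.round(ontool([xs.min(),v],held-.008),4),np.round(ontool([xs.max()+1,v],held-.008),4))
    print('end top edge',ontool([282,r],held-.008),'bottom edge if lower',ontool([282,r],held))
    print('tcp',np.round(o['tool_pos'],4),np.round(o['orientation'],2))
E
python3 f.py .018 .1806 143
```

```text
widths [(10, 0), (16, 0), (22, 0), (28, 0), (34, 41), (40, 38), (46, 42), (52, 42), (58, 41), (64, 41), (70, 41), (76, 40), (82, 28), (88, 27), (94, 40), (100, 40), (106, 40), (112, 40), (118, 40), (124, 40), (130, 35), (136, 38), (142, 0), (148, 0), (154, 84), (160, 83), (166, 82), (172, 72)]
pile c [ 0.519  -0.0124] yaw -71.52 [ 42.6 109.1]
spindle hole [277.6  85.9] [ 0.519  -0.0128]
row 150 243 319 [ 0.0553 -0.0192  0.1726] [0.0553 0.019  0.1726]
row 162 240 322 [ 0.0494 -0.0209  0.1726] [0.0493 0.0207 0.1726]
row 190 241 321 [ 0.0351 -0.0209  0.1726] [0.0351 0.0206 0.1726]
end top edge [5.52824151e-02 1.47532510e-04 1.72600000e-01] bottom edge if lower [5.47099427e-02 1.64456532e-04 1.80600000e-01]
tcp [0.4803 0.0886 0.3804] [179.99   0.   -71.23]
```

```bash
python3 - <<'E'
from h import *
plan([.519,-.0126,.1992],-71.5)
E
```

```text
clock 8.53 tcp [0.4803 0.0887 0.3805] [-179.99    0.    -71.22] shift [ 0.542 -0.02   0.907] rows>= 5.1 spin 0.0031
```

```bash
python3 -m creep '[[[0.13,-0.005,0,0,0],[0.15,-0.005,0,0,0],[0.15,-0.005,0,0,0],[0.112,-0.005,0.1,0.003,0],[0,0,0.2,0,0],[0,0,0.2,0,0],[0,0,0.15,0,0],[0,0,0.1,0,0]]]'
python3 -m creep '[[[0,0,0.06,0,0],[0,0,0,0,0],[0,0,0,0,0],[0,0,0,0,0]]]'
python3 - <<'E'
from h import *
plan([.519,-.0126,.1992],-71.5)
E
```

```text
clock: 9.2
tool_pos: [0.518, -0.0131, 0.2275]
orientation: [179.8, 0.0, -71.5]
force: [-0.6, 0.1, -1.7]
opening: 0.0412
gripper_force: 30.0
clock: 9.53
tool_pos: [0.5198, -0.0118, 0.2195]
orientation: [-179.9, -0.0, -71.4]
force: [0.4, 0.4, -2.0]
opening: 0.0415
gripper_force: 30.0
clock 9.53 tcp [ 0.5198 -0.0118  0.2195] [-1.7992e+02 -1.0000e-02 -7.1410e+01] shift [0.002 0.005 0.101] rows>= 0.5 spin 0.0011
```

```bash
python3 -m creep '[[[0.001,0.003,0.04,0,0],[0,0,0.03,0,0],[0,0,0.02,0,0],[0,0,0.01,0,0],[0,0,0,0,0],[0,0,0,0,0]]]'
python3 - <<'E'
from h import *
plan([.519,-.0126,.1992],-71.5)
E
```

```text
clock: 10.03
tool_pos: [0.5187, -0.012, 0.1985]
orientation: [180.0, -0.0, -71.4]
force: [0.4, 0.5, -0.8]
opening: 0.0414
gripper_force: 30.0
clock 10.03 tcp [ 0.5187 -0.012   0.1985] [180.    -0.   -71.37] shift [ 0.004 -0.    -0.003] rows>= 0.0 spin 0.0014
```

```bash
python3 -m creep '[[[0,0,0,0,0.7],[0,0,0,0,0.7],[0,0,0,0,0.7],[0,0,0,0,0.7],[0,0,-0.1,0,0.9],[0,0,-0.15,0,0.9],[0,0,-0.2,0,0.9],[0,0,-0.2,0,0.9]]]'
python3 -m creep '[[[-0.1,0,-0.15,0,0.9],[-0.15,0,-0.1,0,0.9],[-0.15,0,0,0,0.9],[-0.14,0,0,0,0.9],[0,0,0,0,0.9],[0,0,0,0,0.9],[0,0,0,0,0.9]]]'
python3 f.py .026; python3 - <<'E'
from h import *
o=telemetry.get_obs();k=cam(snapshot('wrist'),o)
E
```

```text
clock: 10.7
tool_pos: [0.5183, -0.0122, 0.3295]
orientation: [179.9, -0.0, -71.4]
force: [1.9, 0.8, 0.6]
opening: 0.0774
gripper_force: 0.0
clock: 11.28
tool_pos: [0.4842, 0.0903, 0.3785]
orientation: [180.0, -0.0, -71.3]
force: [0.0, 0.4, 0.1]
opening: 0.079
gripper_force: 0.0
widths [(10, 0), (16, 0), (22, 0), (28, 42), (34, 42), (40, 43), (46, 43), (52, 43), (58, 43), (64, 42), (70, 41), (76, 41), (82, 28), (88, 28), (94, 41), (100, 41), (106, 41), (112, 41), (118, 41), (124, 41), (130, 37), (136, 40), (142, 0), (148, 0), (154, 0), (160, 0), (166, 0), (172, 0)]
pile c [ 0.5191 -0.0116] yaw -71.35 [ 42.6 109.4]
spindle hole [281.2  85. ] [ 0.5191 -0.0121]
```

Layer 2 lies within 1 mm of plate_1. Next is plate A.

```bash
python3 - <<'E'
from h import *
plan([.598,-.18,.28],-90)
E
```

```text
clock 11.38 tcp [0.4844 0.0897 0.3783] [ 1.7997e+02 -1.0000e-02 -7.1430e+01] shift [ 1.459 -0.109  0.492] rows>= 7.4 spin 0.2064
```

```bash
python3 -m creep '[[[0.12,-0.01,0,0,1],[0.19,-0.014,0,0,1],[0.19,-0.014,0,0,1],[0.19,-0.014,0,0,1],[0.19,-0.014,0,0,1],[0.19,-0.014,0.04,0,1],[0.19,-0.014,0.06,0,1],[0.19,-0.014,0.06,0,1]]]'
python3 -m creep '[[[0,0,0.12,0.07,1],[0,0,0.12,0.07,1],[0,0,0.092,0.066,1],[0,0,0,0,1],[0,0,0,0,1],[0,0,0,0,1]]]'
python3 m.py .008 w3; python3 - <<'E'
from h import *
plan([.598,-.271,.1805],-90)
E
```

```text
clock: 12.05
tool_pos: [0.5976, -0.1808, 0.3459]
orientation: [-180.0, -0.0, -71.5]
force: [1.0, 1.6, 1.2]
opening: 0.0876
gripper_force: 0.0
clock: 12.55
tool_pos: [0.5978, -0.1782, 0.2811]
orientation: [-179.9, -0.0, -89.7]
force: [0.3, 0.3, 0.3]
opening: 0.0876
gripper_force: 0.0
clock 12.55 [ 0.5978 -0.1782  0.2811] [-1.7994e+02 -3.0000e-02 -8.9740e+01] [ 0.59830614 -0.24437836  0.26191929]
[280.9  88.1] c [ 0.6002 -0.2725] yaw 89.84 [ 42.7 110.3] hue 22.0 0.94
[146.6 176.9] c [ 0.7104 -0.203 ] yaw 6.79 [ 43.8 112.4] hue 68.0 0.59
lm [149.8 175.4] 0.74 [ 0.7121 -0.2036  0.    ]
lm [279.4  92.1] 0.68 [ 0.6002 -0.272   0.    ]
clock 12.70 tcp [ 0.5978 -0.1776  0.2817] [-1.7985e+02 -1.0000e-02 -8.9810e+01] shift [0.467 0.002 0.506] rows>= 3.3 spin 0.0021
```

```bash
python3 -m creep '[[[0.158,-0.004,0.05,0.003,1],[0.158,-0.004,0.06,0,1],[0.158,-0.003,0.1,0,1],[0,0,0.12,0,1],[0,0,0.11,0,1],[0,0,0.066,0,1],[0,0,0,0,1],[0,0,0,0,1]]]'
python3 - <<'E'
from h import *
plan([.6,-.2724,.1805],-90.16)
E
```

```text
clock: 13.37
tool_pos: [0.5998, -0.2724, 0.1799]
orientation: [-179.9, -0.0, -90.1]
force: [0.9, 1.2, 0.1]
opening: 0.0876
gripper_force: 0.0
clock 13.37 tcp [ 0.5998 -0.2724  0.1799] [-1.7992e+02 -2.0000e-02 -9.0100e+01] shift [-0.    -0.001 -0.003] rows>= 0.0 spin 0.0006
```

```bash
python3 -m creep '[[[0,0,0,0,0],[0,0,0,0,0],[0,0,0,0,0],[0,0,0,0,0],[0,0,0,0,0],[0,0,0,0,0],[0,0,0,0,0],[0,0,0,0,0]]]'
python3 -m creep '[[[0,0,0,0,0],[0,0,-0.1,0,0],[0,0,-0.2,0,0],[0,0,-0.2,-0.07,0],[0,0,-0.2,-0.07,0],[0,0,-0.2,-0.068,0],[0,0,-0.1,0,0],[0,0,0,0,0]]]'
python3 - <<'E'
from h import *
plan([.483,.09,.38],-71.4)
E
```

```text
clock: 14.03
tool_pos: [0.5994, -0.2724, 0.1789]
orientation: [-180.0, -0.0, -90.2]
force: [0.6, 0.5, -0.1]
opening: 0.0412
gripper_force: 30.0
clock: 14.7
tool_pos: [0.6001, -0.2728, 0.3852]
orientation: [-179.6, -0.3, -71.4]
force: [0.8, -1.4, -1.9]
opening: 0.0415
gripper_force: 30.0
clock 14.70 tcp [ 0.6001 -0.2728  0.3852] [-179.57   -0.3   -71.42] shift [-1.906 -0.023  0.016] rows>= 9.2 spin -0.0002
```

```bash
python3 -m creep '[[[-0.1,-0.003,0,0,0],[-0.18,-0.002,0,0,0],[-0.18,-0.002,0,0,0],[-0.18,-0.002,0,0,0],[-0.18,-0.002,0,0,0],[-0.18,-0.002,0,0,0],[-0.18,-0.002,0,0,0],[-0.18,-0.002,0,0,0]]]'
python3 -m creep '[[[-0.18,-0.002,0,0,0],[-0.18,-0.002,0,0,0],[-0.186,-0.002,0,0,0],[0,0,0,0,0],[0,0,0,0,0],[0,0,0,0,0],[0,0,0,0,0]]]'
python3 f.py .026 .18 143;python3 - <<'E'
from h import *
plan([.519,-.0122,.2065],-71.45)
E
```

```text
clock: 15.37
tool_pos: [0.5147, -0.0121, 0.3777]
orientation: [179.9, 0.0, -71.5]
force: [0.9, 0.1, -3.1]
opening: 0.0411
gripper_force: 30.0
clock: 15.95
tool_pos: [0.4825, 0.0898, 0.3783]
orientation: [179.9, -0.0, -71.5]
force: [0.1, -0.2, -1.8]
opening: 0.0412
gripper_force: 30.0
widths [(10, 0), (16, 0), (22, 0), (28, 42), (34, 42), (40, 43), (46, 43), (52, 42), (58, 42), (64, 42), (70, 42), (76, 42), (82, 29), (88, 29), (94, 42), (100, 41), (106, 41), (112, 41), (118, 41), (124, 41), (130, 38), (136, 40), (142, 0), (148, 0), (154, 85), (160, 84), (166, 84), (172, 74)]
pile c [ 0.5191 -0.0115] yaw -71.18 [ 42.5 109.6]
spindle hole [278.7  85. ] [ 0.5191 -0.012 ]
row 150 242 320 [ 0.0553 -0.0196  0.172 ] [0.0553 0.0194 0.172 ]
row 162 240 323 [ 0.0494 -0.0208  0.172 ] [0.0494 0.0211 0.172 ]
row 190 241 322 [ 0.0352 -0.0208  0.172 ] [0.0352 0.0211 0.172 ]
end top edge [5.53241966e-02 1.46348049e-04 1.72000000e-01] bottom edge if lower [5.47517062e-02 1.63283774e-04 1.80000000e-01]
tcp [0.4825 0.0898 0.3783] [ 1.7993e+02 -1.0000e-02 -7.1530e+01]
clock 16.00 tcp [0.4826 0.0896 0.3784] [ 1.7994e+02 -1.0000e-02 -7.1560e+01] shift [ 0.54  -0.012  0.859] rows>= 4.9 spin -0.0013
```

Plate A is held centred, as plate B was, and the pile is measured at (0.519, -0.012).

```bash
python3 -m creep '[[[0.13,-0.003,0,0,0],[0.15,-0.003,0,0,0],[0.15,-0.003,0,0,0],[0.11,-0.003,0.1,0,0],[0,0,0.2,0,0],[0,0,0.2,0,0],[0,0,0.15,0,0],[0,0,0.1,0,0]]]'
python3 -m creep '[[[0,0,0.02,0,0],[0,0,0,0,0],[0,0,0,0,0],[0,0,0,0,0]]]'
python3 - <<'E'
from h import *
plan([.519,-.0122,.2065],-71.45)
E
```

```text
clock: 16.67
tool_pos: [0.5179, -0.0132, 0.2254]
orientation: [179.8, 0.0, -71.7]
force: [-0.1, 0.1, -1.6]
opening: 0.0411
gripper_force: 30.0
clock: 17.0
tool_pos: [0.52, -0.0112, 0.2265]
orientation: [-179.8, -0.0, -71.5]
force: [0.1, 1.2, -2.5]
opening: 0.0417
gripper_force: 30.0
clock 17.00 tcp [ 0.52   -0.0112  0.2265] [-1.7984e+02 -1.0000e-02 -7.1490e+01] shift [0.003 0.007 0.1  ] rows>= 0.5 spin -0.0004
```

```bash
python3 -m creep '[[[0.002,0.003,0.03,0,0],[0,0,0.03,0,0],[0,0,0.02,0,0],[0,0,0.01,0,0],[0,0,0.005,0,0],[0,0,0,0,0],[0,0,0,0,0]]]'
python3 - <<'E'
from h import *
plan([.519,-.0122,.2065],-71.45)
E
```

```text
clock: 17.58
tool_pos: [0.5188, -0.0116, 0.2058]
orientation: [180.0, -0.0, -71.5]
force: [-1.3, 0.8, -2.6]
opening: 0.0416
gripper_force: 30.0
clock 17.58 tcp [ 0.5188 -0.0116  0.2058] [179.99  -0.   -71.46] shift [ 0.003 -0.    -0.003] rows>= 0.0 spin -0.0002
```

```bash
python3 -m creep '[[[0.002,0,0.004,0,0],[0,0,0,0,0],[0,0,0,0,0]]]'; python3 -m creep '[[[0,0,0.003,0,0],[0,0,0,0,0],[0,0,0,0,0]]]'
```

```text
clock: 17.83
tool_pos: [0.5189, -0.0121, 0.2051]
orientation: [-180.0, -0.0, -71.5]
force: [0.2, 0.1, -2.3]
opening: 0.0412
gripper_force: 30.0
clock: 18.08
tool_pos: [0.5189, -0.0121, 0.2048]
orientation: [-180.0, -0.0, -71.5]
force: [-0.8, 0.4, 3.2]
opening: 0.0416
gripper_force: 30.0
```

Contact: the force went from -2.3 to +3.2 N. I'll release, back off and look.

```bash
python3 -m creep '[[[0,0,0,0,0.7],[0,0,0,0,0.7],[0,0,0,0,0.7],[0,0,0,0,0.7],[0,0,-0.1,0,0.9],[0,0,-0.15,0,0.9],[0,0,-0.2,0,0.9],[0,0,-0.2,0,0.9]]]'
python3 -m creep '[[[-0.1,0,-0.15,0,0.9],[-0.15,0,-0.1,0,0.9],[-0.15,0,0,0,0.9],[-0.14,0,0,0,0.9],[0,0,0,0,0.9],[0,0,0,0,0.9],[0,0,0,0,0.9]]]'
python3 f.py .034; cat > g.py <<'E'
from h import *
o=telemetry.get_obs();W=snapshot('wrist');T=snapshot('top');S=snapshot('side');C=[cam(W,o),cam(T),cam(S)]
for q in('clamp_grip','clamp_hinge','clamp_pad'):
    L=[nets.landmark_of(s,q) for s in(W,T,S)];print(q,[l and (np.round(l[0]['uv'],1),round(l[0]['confidence'],2)) for l in L])
    if L[1] and L[2]: print(np.round(tri(C[1:],[L[1][0]['uv'],L[2][0]['uv']]),4))
save('w4',W['frame']);plan([.45,.16,.38])
a=cv2.resize(T['frame'][200:290,180:330],None,fx=4,fy=4,interpolation=cv2.INTER_CUBIC);save('tc',a)
E
python3 g.py
```

```text
clock: 18.75
tool_pos: [0.5184, -0.0122, 0.3353]
orientation: [179.9, -0.0, -71.5]
force: [1.9, 0.4, -0.4]
opening: 0.0777
gripper_force: 0.0
clock: 19.33
tool_pos: [0.4845, 0.0903, 0.3844]
orientation: [180.0, -0.0, -71.4]
force: [0.4, -0.1, -0.9]
opening: 0.0787
gripper_force: 0.0
widths [(10, 0), (16, 0), (22, 0), (28, 43), (34, 42), (40, 43), (46, 43), (52, 43), (58, 43), (64, 42), (70, 42), (76, 42), (82, 28), (88, 28), (94, 41), (100, 41), (106, 41), (112, 41), (118, 41), (124, 41), (130, 38), (136, 40), (142, 0), (148, 0), (154, 0), (160, 0), (166, 0), (172, 0)]
pile c [ 0.5194 -0.0118] yaw -71.29 [ 42.4 109.7]
spindle hole [281.1  84.3] [ 0.5194 -0.0124]
clamp_grip [(array([289.4, 253.2]), 0.67), (array([220.2, 247.7]), 0.71), (array([295. , 246.3]), 0.49)]
[0.4631 0.1201 0.1228]
clamp_hinge [[], (array([241.9, 247.6]), 0.93), (array([291.7, 262.6]), 0.64)]
[0.4803 0.0862 0.028 ]
clamp_pad [(array([281.1, 174.4]), 0.94), (array([253.4, 235.9]), 0.47), (array([287.5, 237.6]), 0.63)]
[0.5011 0.0598 0.0781]
clock 19.98 tcp [0.4845 0.0903 0.3844] [180.    -0.   -71.48] shift [-0.386  0.053  0.022] rows>= 1.9 spin None
```

View pics/w4.png

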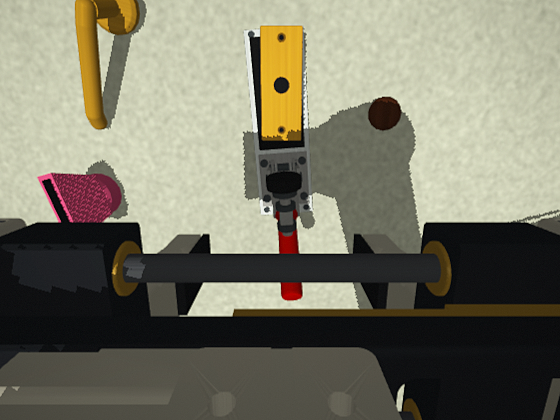

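The pile is square: the top plate's hole is at (281,85), at (0.519, -0.012), against plate_1 at (0.519, -0.0126). The bar is up at about (283,180) and the red handle runs (285,225)-(292,298). Next I need the clamp's exact position and axis for the handle.

```bash
python3 - <<'E'
import cv2,numpy as np
w=cv2.imread('pics/w4.png')[15:235,230:330];w=cv2.resize(w,(270,594),interpolation=cv2.INTER_CUBIC)
t=cv2.imread('pics/both.png')[205:285,195:330];t=cv2.resize(t,(510,302),interpolation=cv2.INTER_CUBIC)
o=np.zeros((594,780,3),np.uint8);o[:,:270]=w;o[:302,270:]=t;cv2.imwrite('pics/mont.png',o)
E
```

```text
(no output)
```

View pics/mont.png

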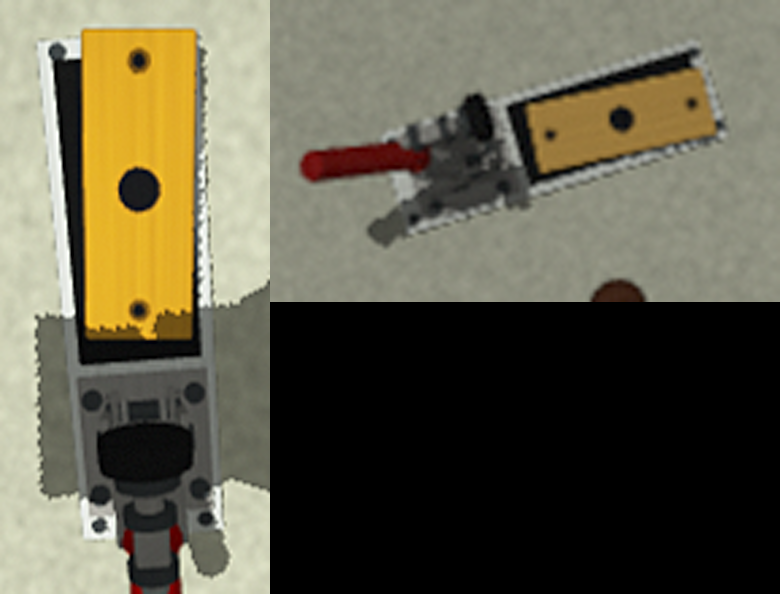

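```bash
cat > c.py <<'E'
from h import *
from scipy.optimize import least_squares
o=telemetry.get_obs();W=snapshot('wrist');T=snapshot('top');S=snapshot('side');cw,ct,cs=cam(W,o),cam(T),cam(S)
ob=[(cw,p,u,1) for p,u in(((-67,-32,5),(244.1,29.8)),((138,-32,5),(261.1,215)),((138,32,5),(312.2,213)),((-59,-26,10),(249.6,37.2)),((59,-26,10),(259.6,149.4)),((59,26,10),(304.4,146.5)))]
ob+=[(ct,(-67,-32,5),(308,216.4),.7),(ct,(-67,32,5),(314.6,240.7),.7)]
for c,s in((ct,T),(cs,S)):
    for q,p in(('clamp_grip',(141,0,124)),('clamp_hinge',(98,0,24))):
        L=nets.landmark_of(s,q)
        if L: ob.append((c,p,L[0]['uv'],.3))
def wp(x,p):
    c,s=np.cos(x[2]),np.sin(x[2]);p=np.array(p)/1000;return [x[0]+c*p[0]-s*p[1],x[1]+s*p[0]+c*p[1],p[2]]
f=lambda x:np.concatenate([w*(proj(c,wp(x,p))-u) for c,p,u,w in ob])
r=least_squares(f,[.512,-.008,np.radians(109)],loss='soft_l1');x=r.x;print('rest',np.round(x[:2],4),'yaw',round(np.degrees(x[2]),2));print(np.round(f(x).reshape(-1,2),1).tolist())
# red handle in wrist: row centres against predicted axis
hsv=cv2.cvtColor(W['frame'],cv2.COLOR_RGB2HSV);m=((hsv[...,0]<6)|(hsv[...,0]>174))&(hsv[...,1]>170)&(hsv[...,2]>60);m[:,:240]=0;m[:,330:]=0
for v in(228,240,290): 
    xs=np.where(m[v])[0]; print(v,xs.min() if len(xs) else None,xs.max() if len(xs) else None)
for s in(-45,0,37): print('axis s',s,np.round(proj(cw,wp(x,(141+s*.616,0,124+s*.788))),1))
yaw=np.degrees(x[2])-180
print('pile off rest',np.hypot(*(x[:2]-[.519,-.0125])))
print('grasp at', np.round(wp(x,(147.2,0,0)),4)); plan([*wp(x,(147.2,0,0))[:2],.34],yaw)
np.save('clamp.npy',x)
E
python3 c.py
```

```text
rest [ 0.5199 -0.0049] yaw 112.41
[[0.0, 0.4], [-0.6, 0.0], [0.3, -1.4], [0.4, -0.5], [-0.0, 0.6], [0.4, 0.4], [-0.7, -1.3], [0.6, -0.2], [0.1, -0.7], [0.1, -0.5], [-0.6, -0.0], [-0.2, 0.9]]
228 None None
240 279 297
290 282 301
axis s -45 [286.3 212.4]
axis s 0 [289. 255.]
axis s 37 [291.7 297.4]
pile off rest 0.007607201452260564
grasp at [0.4637 0.1311 0.    ]
clock 20.33 tcp [0.4845 0.0904 0.3845] [-180.      0.    -71.47] shift [-0.226  0.034  0.222] rows>= 1.5 spin -0.0431
```

The clamp fit is within 1 px (rest at (0.520, -0.005), yaw 112.4), and the red bar's pixels agree with it. I'll grip the handle 10 mm beyond the grip point.

```bash
python3 -m creep '[[[-0.113,0.017,0.03,0,0.6],[-0.113,0.017,0.06,0,0.6],[0,0,0.08,-0.043,0.6],[0,0,0.05,0,0.6],[0,0,0,0,0.6],[0,0,0,0,0.6],[0,0,0,0,0.6]]]'
python3 - <<'E'
from h import *
plan([.4637,.1311,.2909],-67.6)
E
```

```text
clock: 20.92
tool_pos: [0.4642, 0.1308, 0.3411]
orientation: [-180.0, -0.0, -67.7]
force: [0.8, -0.7, -0.0]
opening: 0.0532
gripper_force: 0.0
clock 20.92 tcp [0.4642 0.1308 0.3411] [-1.7996e+02 -1.0000e-02 -6.7690e+01] shift [-0.002  0.002  0.251] rows>= 1.2 spin -0.0011
```

```bash
python3 -m creep '[[[-0.002,0.002,0.07,0,0.6],[0,0,0.08,0,0.6],[0,0,0.06,0,0.6],[0,0,0.04,0,0.5],[0,0,0,0,0.4],[0,0,0,0,0.3],[0,0,0,0,0.3],[0,0,0,0,0.3]]]'
python3 -m creep '[[[0,0,0,0,0],[0,0,0,0,0],[0,0,0,0,0],[0,0,0,0,0]]]'
python3 - <<'E'
from h import *
x=np.load('clamp.npy');th=np.radians(65.5);r=.1186
# arc in tool axes per handle angle: tool x = -clamp x, tool z down
for a in np.arange(0,1.0001,.1): print(round(a,2),'dx',round(-r*(np.cos(th-a)-np.cos(th))/.2,3),'dz',round(r*(np.sin(th)-np.sin(th-a))/.2,3))
E
```

```text
clock: 21.58
tool_pos: [0.4636, 0.1314, 0.2914]
orientation: [-179.9, 0.0, -67.6]
force: [-0.2, 0.9, 0.5]
opening: 0.028
gripper_force: 0.0
clock: 21.92
tool_pos: [0.4633, 0.1314, 0.2909]
orientation: [-180.0, 0.0, -67.6]
force: [-1.4, 0.0, 3.8]
opening: 0.016
gripper_force: 30.0
0.0 dx -0.0 dz 0.0
0.1 dx -0.053 dz 0.027
0.2 dx -0.102 dz 0.06
0.3 dx -0.148 dz 0.097
0.4 dx -0.191 dz 0.138
0.5 dx -0.229 dz 0.184
0.6 dx -0.262 dz 0.233
0.7 dx -0.29 dz 0.285
0.8 dx -0.313 dz 0.34
0.9 dx -0.33 dz 0.397
1.0 dx -0.341 dz 0.455
```

```bash
python3 -m creep '[[[-0.027,0,0.013,0,0],[-0.026,0,0.014,0,0],[-0.025,0,0.016,0,0],[-0.024,0,0.017,0,0],[-0.023,0,0.018,0,0],[-0.023,0,0.019,0,0],[-0.022,0,0.02,0,0],[-0.021,0,0.021,0,0]]]'
```

```text
clock: 22.58
tool_pos: [0.4484, 0.1671, 0.2625]
orientation: [-180.0, 0.0, -67.6]
force: [-1.5, 0.2, 2.2]
opening: 0.016
gripper_force: 30.0
```

```bash
python3 -m creep '[[[-0.02,0,0.022,0,0],[-0.018,0,0.024,0,0],[-0.017,0,0.024,0,0],[-0.016,0,0.025,0,0],[-0.014,0,0.026,0,0],[-0.014,0,0.026,0,0],[-0.012,0,0.027,0,0],[-0.011,0,0.028,0,0]]]'
```

```text
clock: 23.25
tool_pos: [0.4392, 0.1894, 0.2219]
orientation: [180.0, -0.0, -67.6]
force: [-3.6, 2.1, 4.0]
opening: 0.016
gripper_force: 30.0
```

```bash
python3 -m creep '[[[-0.005,0,0.014,0,0],[-0.005,0,0.014,0,0],[-0.004,0,0.014,0,0],[-0.004,0,0.015,0,0],[-0.003,0,0.015,0,0],[-0.003,0,0.015,0,0],[0,0,0.006,0,0],[0,0,0,0,0]]]'
```

```text
clock: 23.92
tool_pos: [0.4373, 0.1938, 0.2033]
orientation: [180.0, 0.0, -67.6]
force: [-5.6, 5.4, 0.9]
opening: 0.0161
gripper_force: 30.0
```

```bash
python3 -m creep '[[[0,0,0.006,0,0],[0,0,0.006,0,0],[0,0,0,0,0]]]'; python3 -m creep '[[[0,0,0.006,0,0],[0,0,0.006,0,0],[0,0,0,0,0]]]'
```

```text
clock: 24.17
tool_pos: [0.4373, 0.1939, 0.2012]
orientation: [180.0, 0.0, -67.6]
force: [-7.4, 6.6, 4.5]
opening: 0.0159
gripper_force: 30.0
clock: 24.42
tool_pos: [0.4373, 0.194, 0.2003]
orientation: [-180.0, 0.0, -67.6]
force: [-13.8, 2.9, 26.0]
opening: 0.0159
gripper_force: 30.0
```

At the stop: 26 N with no further travel. I'll release, lift and check.

```bash
python3 -m creep '[[[0,0,0,0,0.6],[0,0,0,0,0.6],[0,0,0,0,0.6],[0,0,0,0,0.6],[0,0,0,0,0.6],[0,0,0,0,0.6],[0,0,-0.1,0,0.6],[0,0,-0.2,0,0.6]]]'
python3 -m creep '[[[-0.05,0,-0.2,0,0.6],[-0.1,0,-0.2,0,0.6],[-0.1,0,-0.2,0,0.6],[0,0,-0.1,0,0.6],[0,0,0,0,0.6],[0,0,0,0,0.6],[0,0,0,0,0.6]]]'
python3 - <<'E'
from h import *
o=telemetry.get_obs();W=snapshot('wrist');T=snapshot('top');S=snapshot('side');x=np.load('clamp.npy')
def wp(p):
    c,s=np.cos(x[2]),np.sin(x[2]);p=np.array(p)/1000;return [x[0]+c*p[0]-s*p[1],x[1]+s*p[0]+c*p[1],p[2]]
for n,s,c in(('W',W,cam(W,o)),('T',T,cam(T)),('S',S,cam(S))):
    L=nets.landmark_of(s,'clamp_grip');print(n,'grip',L and np.round(L[0]['uv'],1),'pred down',np.round(proj(c,wp((204,0,47))),1),'pred at .85',np.round(proj(c,wp((98+108.7*np.cos(np.radians(12.2)+.103),0,24+108.7*np.sin(np.radians(12.2)+.103)))),1))
    hsv=cv2.cvtColor(s['frame'],cv2.COLOR_RGB2HSV);m=((hsv[...,0]<6)|(hsv[...,0]>174))&(hsv[...,1]>170)&(hsv[...,2]>60)
    e=proj(c,wp((241,0,45)));print('  end pred',np.round(e,1))
a=W['frame'][:230,190:390];b=S['frame'][195:305,230:350]
M=np.zeros((460,800,3),np.uint8);M[:,:400]=cv2.resize(a,(400,460),interpolation=cv2.INTER_CUBIC);M[:367,400:]=cv2.resize(b,(400,367),interpolation=cv2.INTER_CUBIC);save('end',M)
E
```

```text
clock: 25.08
tool_pos: [0.4363, 0.1923, 0.2558]
orientation: [179.5, -0.2, -67.7]
force: [0.9, 0.9, 0.1]
opening: 0.0518
gripper_force: 0.0
clock: 25.67
tool_pos: [0.4192, 0.2369, 0.3929]
orientation: [179.9, -0.0, -67.6]
force: [0.8, -0.1, 0.7]
opening: 0.0525
gripper_force: 0.0
W grip [283.1 137.2] pred down [280.4 135.4] pred at .85 [280.3 132.9]
  end pred [280.4 170.4]
T grip [194.2 261.7] pred down [194.8 259.1] pred at .85 [195.  258.3]
  end pred [178.5 264.1]
S grip [293.8 292.1] pred down [293.5 293.7] pred at .85 [293.5 289.5]
  end pred [294.3 308.5]
```

View pics/end.png

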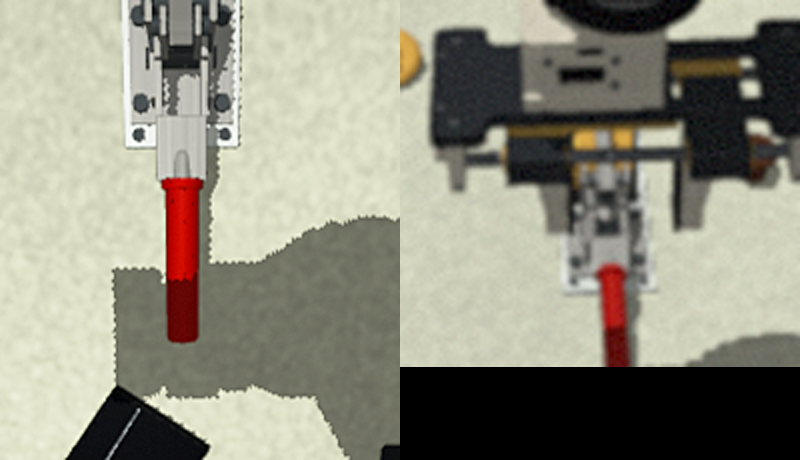

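The handle is fully down: its end is at row 171 against 170.4 predicted. One last check on the pile.

```bash
python3 -m creep '[[[0.1,0,0,0,0.6],[0.18,0,0,0,0.6],[0.18,0,0,0,0.6],[0.18,0,0,0,0.6],[0.1,0,0,0,0.6],[0.04,0,0,0,0.6],[0,0,0,0,0.6],[0,0,0,0,0.6]]]'
python3 f.py .034; python3 - <<'E'
from h import *
o=telemetry.get_obs();W=snapshot('wrist');print(o['clock'],nets.find_in(W,'clamp_pad')[:1]);save('fin',cv2.resize(W['frame'][:250,200:400],(480,600),interpolation=cv2.INTER_CUBIC))
E
```

```text
clock: 26.63
tool_pos: [0.479, 0.0928, 0.3932]
orientation: [180.0, 0.0, -67.7]
force: [0.3, 0.4, -0.7]
opening: 0.0523
gripper_force: 0.0
widths [(10, 0), (16, 0), (22, 3), (28, 42), (34, 38), (40, 42), (46, 42), (52, 42), (58, 41), (64, 42), (70, 41), (76, 24), (82, 17), (88, 18), (94, 23), (100, 29), (106, 30), (112, 29), (118, 30), (124, 29), (130, 30), (136, 14), (142, 0), (148, 0), (154, 0), (160, 0), (166, 0), (172, 0)]
pile c [ 0.5193 -0.0117] yaw -71.5 [ 42.7 110.1]
spindle hole [286.7  81.3] [ 0.5166 -0.0135]
26.6833 [{'uv': [287.1, 84.6], 'confidence': 0.67}]
```

View pics/fin.png

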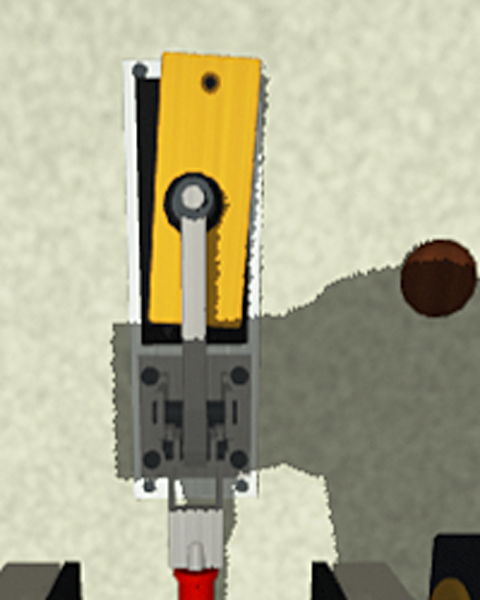

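The pad presses on the pile at (287,84). The top plate hasn't moved: (0.5193, -0.0117), yaw -71.5. I'm handing the job in.

```bash
python3 -c "from plant import workorder; print(workorder.close_job())"
```

```text
the job is handed in; nothing more can be done
None
```

The job is handed in at about 27 s: all three brass plates are stacked within about 1 mm by camera, the red handle is down on its stop with the pad on the pile, and I touched none of the other goods; the judge's result was not shown.

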